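# Hang a film hanger on the darkroom drying rail and slide it up to the stop collar

## Task

Take the steel film hanger off its sloping rest and hook it over the drying rail, both hooks on, on the long bare stretch to the right of the stop collar (right as seen from the robot), at least a hand's breadth (80 mm) clear of the collar. Then slide it along the rail, without lifting it off again, until its near hook stands right up by the collar, and leave it hanging freely there. Do not disturb the bottle, the timer or the tin.

Things in the scene. Friction and masses are not known exactly. Their poses are not given: they have to be found in the camera images.
- hanger: Loose steel film hanger, 0.16 kg, 110 mm wide (y), 195 tall (z). Origin: middle of the frame's bottom edge. Flat open frame: x -2.5 to 2.5, z 0 to 105. Hooks, then a grip plate, above it (see its points). At the start it lies on the rest, z leaning 35 degrees from vertical, top towards the robot, +x facing up and away. Upright, its bottom hangs 39 mm above the table when on the rail.
- hanger_seat (a point): Underside of the hook crowns, midway between the hooks: (16, 0, 147) mm in the hanger; touches the rail's top when seated. Two 6 mm wire hooks at y = +-33 (outer sides +-36) rise from the frame at x = 0, arch over to +x and end at x = 32 in an 11 mm thick front bar (x = 34, lowest point z = 114). The channel, open below, is 26 mm wide (x 3 to 29). Axes as the hanger.
- hanger_grip (a point): Grip point, middle of the flat grip plate that stands above the hook crowns: (16, 0, 178) mm in the hanger. The plate is black plastic, 6 mm thick in x, 50 mm wide in y, z 152 to 195; fingers close along the hanger's x. Axes as the hanger.
- rest: Fixed grey plastic drain rest, foot 130 x 120 mm, origin at the middle of its underside. A board 100 mm wide, leaning 35 degrees (top towards -x, the robot), carries the lower 105 mm of the hanger; the hanger's bottom edge stands on a ledge with an 8 mm front lip. 133 mm tall in all; the hanger's upper part is free on all sides.
- rail: Fixed drying rail: horizontal steel bar, 12 mm diameter, along y, its axis 180 mm above the origin (top at z = 186), on two posts at y = +-200 mm with 17 mm ball caps. A white drip dish 100 x 430 x 18 mm stands under it. Origin: middle of the dish's underside; x points away from the robot, y to the left.
- collar: Stop collar, the mark: dark steel ring, 26 mm diameter, 12 mm long along y, with a 7 mm set screw standing to 22 mm above the rail's axis; fixed on the left half of the rail. Origin: its centre, on the rail's axis; axes as the rail, so the long bare stretch lies to its -y (right).
- bottle: Bystander: amber bottle, 72 mm diameter, 170 mm tall; origin at the middle of its underside. Leave alone.
- timer: Bystander: black darkroom timer box 70 x 120 x 60 mm with a dial knob on top; origin at the middle of its underside. Leave alone.
- tin: Bystander: round metal tin, 90 mm diameter, 50 mm tall; origin at the middle of its underside. Leave alone.

How it is judged:
By the outcome, as a careful person would: the job done as asked, in the order asked, and still so for the second after the job is handed in, with the robot touching nothing.
It also fails if it takes over 54 s, if anything falls off the work surface, if the arm or the gripper's body presses on something with over 40 N, if the wrist force passes 120 N, or if a joint passes its speed limit or range.

## Robot

A 6-joint arm with a two-finger parallel gripper is mounted at the origin on the work surface. World frame = base frame: x ahead of the robot, y to its left, z up, the work surface at z = 0. Lengths are in m, angles in rad, forces in N, time in s.
With the tool pointing down it reaches from about 0.25 to 0.8 m from the base axis. Payload 3.9 kg.
Tool frame: the origin (TCP) lies at the very end of the fingers, on their centre line; the grasp point (between the pads) lies 19 mm behind it (manip.grasp_offset is the distance from the TCP to the grasp point, in m); z points along the fingers, y is the line along which they close (so a half turn about z gives the same grasp; the last joint's range is limited). The gripper opens to 85 mm and grips with 20 to 120 N. Pads are 22 mm wide; open, the fingers measure 114 mm over their backs; the gripper's body (76 mm by 85 mm) begins 54 mm behind the grasp point. The pads swing forward as they close: fully open they stand 13 mm farther back than shut.
Start: joints at [-1.129, 0.26, -0.138, 1.173, 0, 1.571], TCP at [0.224, -0.475, 0.231] pointing down, gripper open.
Joint ranges: [-2.78, 2.78], [-0.83, 1.72], [-1.28, 1.37], [-1.9, 2.12], [-1.57, 1.48], [-3.14, 3.14]. Speed limits (rad/s): [2.57, 2.57, 3.14, 3.14, 3.14, 3.14].

## Interface

Orientations are given as a 3x3 rotation matrix whose columns are the frame's x, y, z axes.
In Python, from station import manip gives the robot as it stands. The module is installed in compiled form; this text tells all that it offers.
- The arm moves only by the tool servo_tool, never from a script. Its arguments are lists of equal length, an entry for each row: "linear": the shift along the tool's x, y, z in mm, a list of three; "twist": the turn, a rotation vector about the tool's x, y, z in rad, a list of three; "hand": the finger opening in mm, from 0 to 85.4. In form: {"linear": [[tx, ty, tz], ...], "twist": [[rx, ry, rz], ...], "hand": [hand, ...]}. A call has 1 to 8 rows; each row shifts and turns the commanded pose from where the row before left it, along the tool's axes as they then stand; what a row does not reach is not made up. A row lasts 1/12 s, in which the tool goes at most 41.7 mm and 7.16 degrees, less where a joint would pass 70% of its speed; a pose out of reach is approached as far as the arm can. A call with a gripper value outside its range is refused whole. The fingers move at their own pace and stop on an object; "force" is the grip in N (left out, the last holds). Time passes only in rows, so rows that do not move let the fingers close. It gives the time, the measured TCP pose, the force, the opening and the grip force at its end, in the units of the state.
- manip.get_state(): the state, without advancing time (a new reading comes with each control period).
- manip.grab_frame(name): name is "scene" or "top" or "wrist"; returns the picture (400x640x3 uint8, red, green, blue); there is no depth.
- manip.camera_model(name): a dict with "vertical_fov" (degrees; the focal length in pixels is half the picture's height over the tangent of half this angle, whatever the lens; pixels are square), "cx", "cy" (the principal point, pixels), "pose" (4x4, takes a point from camera to world coordinates). Camera axes: x right, y down, z forward; pixel columns grow to the right and rows downward; lengths in m; the calibration is good to about 2 mm. The wrist camera is an equidistant fisheye: a pixel r from the principal point sees the ray r / f radians off the axis. A picture is of the moment at which its call begins: read the wrist's pose just before it. camera_model takes no time and is no camera call; for the wrist camera it gives the pose at the moment of the call.
- manip.finish_job(): hands the job in; it is judged then, once.
Trained networks look in the newest picture that a camera, given by its name, has taken for a name from the list of things; names that differ only in an ending like _2 or _b are one class to them, and where a whole thing is asked for, a point or a joint stands for the part that bears it (a point fixed in the world has none). Each returns a list of dicts, best first, with "conf" (0 to 1); they miss things now and then, are a little off and sometimes report something else, mostly with a low value. They report only what shows in the picture. A call takes as long as a camera call.
- manip.cut_out(camera, query): "mask" (400x640 bool, what is visible of it) and "pixel" ([column, row] in pixels, amid what is visible of it).
The state is a dict: "t": time; "q": joint angles; "dq": joint speeds; "joint_torque": joint torques, N m; "position": TCP position; "orientation": TCP orientation; "wrist_force": force on the tool from outside, world axes, zero at the start; "moment": the same for the moment, N m; "grip_width": finger opening in m; "grasp_force": force on a finger pad.
Only numpy, scipy, OpenCV 4.12 (cv2) and the standard library are available. Lean on these libraries where they do the work, as an engineer would, in place of code of your own. Each camera call takes 0.05 s, during which the arm holds its last target. There are 200 camera calls.

## Working session

There is one attempt and no reset: what is moved stays moved. The work goes in short steps, Python scripts to look and compute and a tool call to move; the robot and the scene stay as the last step left them, time stands still between calls to the robot, and variables do not carry over. Pictures are saved under pics/ and viewed, at most 11 in all, crops included, and the job is handed in when it is done.

Besides the shell and the picture viewer there is one more tool, called after ">>>" by a JSON object that holds its "op" and its "data". servo_tool: Moves the arm, as the interface text tells. Its arguments: {"type":"object","properties":{"linear":{"type":"array"},"twist":{"type":"array"},"hand":{"type":"array"},"force":{"type":"number"}},"required":["linear","twist","hand"]}

```bash
mkdir -p pics; cat > h.py <<'E'
import numpy as np, cv2
from station import manip
np.set_printoptions(precision=4,suppress=True)
def grab(n,f):
    im=manip.grab_frame(n); cv2.imwrite('pics/'+f,im[:,:,::-1]); return im
def ray(n,px,m=None):
    m=m or manip.camera_model(n); f=200/np.tan(np.radians(m['vertical_fov'])/2)
    u=(px[0]-m['cx']); v=(px[1]-m['cy']); P=np.array(m['pose'])
    if n=='wrist':
        r=np.hypot(u,v)+1e-9; a=r/f; d=np.array([u/r*np.sin(a),v/r*np.sin(a),np.cos(a)])
    else: d=np.array([u/f,v/f,1]); d/=np.linalg.norm(d)
    return P[:3,3],P[:3,:3]@d
def proj(n,X,m=None):
    m=m or manip.camera_model(n); f=200/np.tan(np.radians(m['vertical_fov'])/2)
    P=np.array(m['pose']); X=np.atleast_2d(X); c=(X-P[:3,3])@P[:3,:3]
    if n=='wrist':
        h=np.hypot(c[:,0],c[:,1])+1e-12; s=f*np.arctan2(h,c[:,2])/h
    else: s=f/c[:,2]
    return np.c_[m['cx']+c[:,0]*s,m['cy']+c[:,1]*s]
def tri(rays):
    A=0;b=0
    for o,d in rays:
        M=np.eye(3)-np.outer(d,d);A=A+M;b=b+M@o
    X=np.linalg.solve(A,b); return X,[np.linalg.norm(np.cross(X-o,d)) for o,d in rays]
def atz(r,z): o,d=r; return o+d*(z-o[2])/d[2]
E
python3 - <<'E'
from h import *
for c in ['scene','top','wrist']:
    grab(c,c+'0.png'); m=manip.camera_model(c); print(c,m['vertical_fov'],m['cx'],m['cy'],np.array(m['pose']))
    for q in ['hanger','rail','collar','rest','hanger_grip','bottle','timer','tin']:
        r=manip.cut_out(c,q)
        if r:
            k=r[0]; ys,xs=np.where(k['mask']); print(q,round(k['conf'],2),k['pixel'],xs.min(),xs.max(),ys.min(),ys.max(), len(r)); np.save(f'm_{c}_{q}.npy',k['mask'])
print(manip.grasp_offset,manip.get_state())
a=[cv2.imread(f'pics/{c}0.png') for c in ['scene','top']]
E
```

```text
scene 42.97391733504921 319.11831690621733 206.2526253552181 [[ 0.3694  0.675  -0.6387  1.2747]
 [ 0.9292 -0.2595  0.2632 -0.2799]
 [ 0.0119 -0.6907 -0.7231  0.9173]
 [ 0.      0.      0.      1.    ]]
hanger 0.96 [201.3, 205.8] 182 243 168 263 2
rail 0.66 [378.4, 199.1] 296 464 123 246 1
collar 0.67 [420.2, 137.6] 416 425 132 144 1
rest 0.71 [214.5, 246.8] 185 249 210 285 1
hanger_grip 0.58 [200.9, 206.0] 182 243 168 262 1
bottle 0.9 [345.1, 267.0] 326 360 229 296 1
timer 0.84 [248.6, 304.9] 218 281 279 330 1
tin 0.61 [433.4, 245.4] 412 454 227 269 2
top 48.762182238338326 313.57519948061645 197.7912836304599 [[-0.0018 -0.9826  0.1858  0.4255]
 [-0.9999  0.0043  0.0128  0.0337]
 [-0.0134 -0.1858 -0.9825  0.8978]
 [ 0.      0.      0.      1.    ]]
hanger 0.61 [474.9, 234.3] 425 502 207 254 1
rail 0.73 [232.5, 239.0] 90 344 204 271 1
collar 0.67 [162.9, 230.1] 160 171 224 239 1
rest 0.91 [446.1, 226.3] 414 493 195 262 2
hanger_grip 0.65 [473.9, 231.8] 422 503 206 254 1
bottle 0.68 [326.9, 139.4] 312 348 113 165 1
timer 0.56 [431.1, 147.1] 397 464 123 169 1
tin 0.79 [221.0, 148.3] 198 243 126 173 1
wrist 65.70646984690485 316.9875034057363 197.66218422115188 [[ 0.4277 -0.8613 -0.2743  0.2942]
 [-0.9039 -0.4071 -0.1311 -0.4416]
 [ 0.0012  0.304  -0.9527  0.3743]
 [ 0.      0.      0.      1.    ]]
0.0187 {'t': 1.35, 'q': array([-1.129 ,  0.26  , -0.1381,  1.1727,  0.    ,  1.5708]), 'dq': array([-0.0002, -0.001 ,  0.0008, -0.002 ,  0.001 , -0.0002]), 'joint_torque': array([ -0.0008, -40.5614,  25.4229,   0.0013,  -0.0001,   0.    ]), 'position': array([ 0.2245, -0.4746,  0.2313]), 'orientation': array([[ 0.904 ,  0.4276,  0.    ],
       [ 0.4276, -0.904 , -0.    ],
       [ 0.    ,  0.    , -1.    ]]), 'wrist_force': array([ 0.3096, -0.1669, -0.1105]), 'moment': array([-0.0454,  0.0139,  0.0072]), 'grasp_force': 0.0, 'grip_width': 0.08552686901557707}
```

View pics/scene0.png

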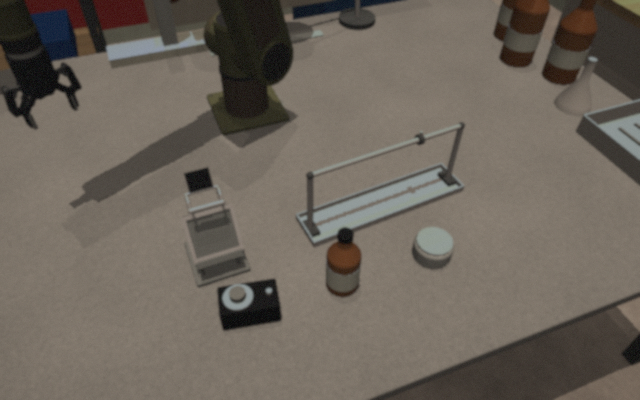

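View pics/top0.png

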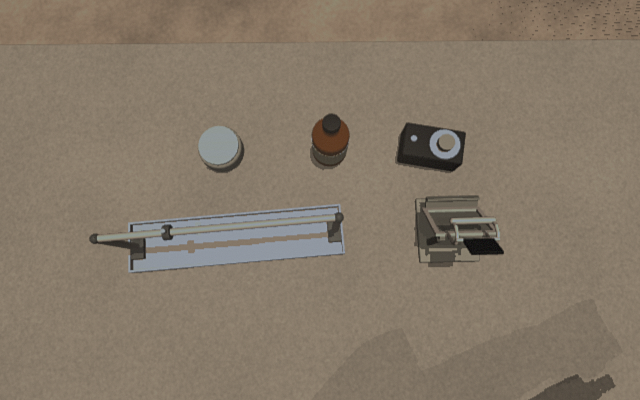

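The scene shows the hanger on its rest with the black plate at scene (199,180) and top (483,246). The rail caps are at about (310,176) and (462,126) in the scene view and (94,239) and (338,217) in the top view. The collar is at (420,138) and (168,232).

```bash
python3 - <<'E'
from h import *
C={}
for c,box in [('scene',(178,215,162,198)),('top',(458,510,232,260))]:
    im=cv2.cvtColor(cv2.imread(f'pics/{c}0.png'),cv2.COLOR_BGR2GRAY)
    x0,x1,y0,y1=box; s=im[y0:y1,x0:x1]; m=(s<38).astype(np.uint8)
    n,l,st,ce=cv2.connectedComponentsWithStats(m); k=1+np.argmax(st[1:,4]); 
    print(c,st[k],ce[k]+[x0,y0]); cn=cv2.findContours((l==k).astype(np.uint8),0,1)[0][0]
    e,ap=None,None
    for e in np.arange(1,8,.5):
        ap=cv2.approxPolyDP(cn,e,True)
        if len(ap)<=4: break
    print(ap[:,0]+[x0,y0]); C[c]=ce[k]+[x0,y0]
print('plate',tri([ray(c,C[c]) for c in C]))
big=lambda c,b,s:cv2.resize(cv2.imread(f'pics/{c}0.png')[b[2]:b[3],b[0]:b[1]],None,fx=s,fy=s,interpolation=cv2.INTER_CUBIC)
A=big('scene',(295,475,115,245),4); B=big('top',(85,350,195,280),3)
o=np.zeros((520+0,720,3),np.uint8); cv2.imwrite('pics/sc.png',A); cv2.imwrite('pics/tc.png',B)
for nm,p,q in [('capR',(310,176),(338,217)),('capL',(462,126),(94,239)),('collar',(420.2,138),(167.5,232))]:
    print(nm,tri([ray('scene',p),ray('top',q)]))
E
```

```text
scene [  8   7  25  22 387] [198.2532 179.584 ]
[[206 169]
 [186 174]
 [191 190]
 [210 185]]
top [  6   7  39  16 493] [482.4564 246.1501]
[[464 239]
 [472 254]
 [502 253]
 [493 239]]
plate (array([ 0.4795, -0.2222,  0.198 ]), [np.float64(0.0005834034918014967), np.float64(0.0005834034918014951)])
capR (array([0.5299, 0.0037, 0.1765]), [np.float64(0.0009528630590559682), np.float64(0.0009528630590559299)])
capL (array([0.495 , 0.4065, 0.1748]), [np.float64(0.0009781831804968302), np.float64(0.0009781831804969818)])
collar (array([0.5059, 0.2841, 0.1811]), [np.float64(0.0019319173771311915), np.float64(0.0019319173771310798)])
```

View pics/sc.png

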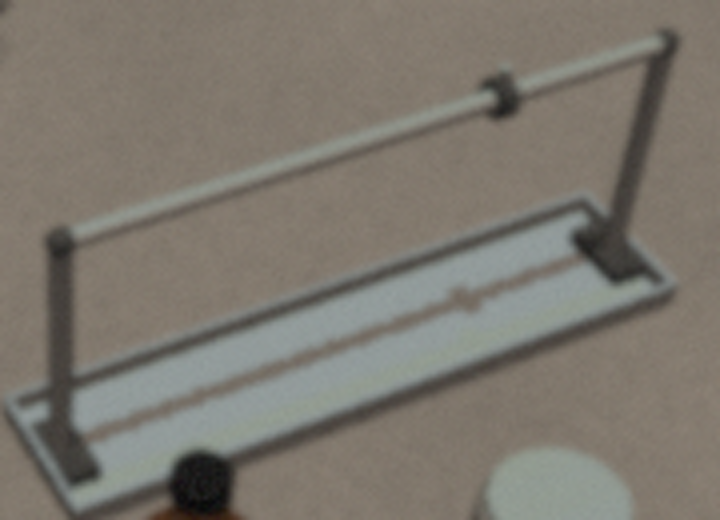

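View pics/tc.png

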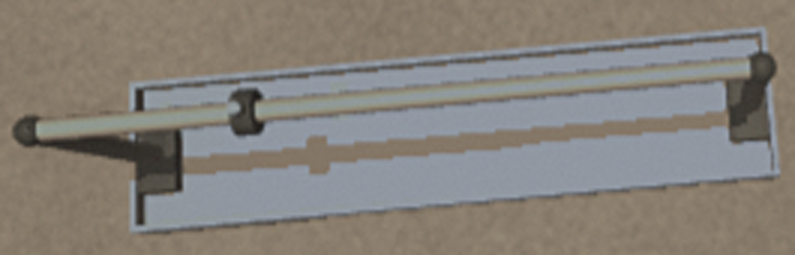

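In the crops the ball caps stand at scene (309.9,174.7) and (461.2,125.2), and at top (338.8,217.1) and (93.8,238.5). The collar is at scene (420.4,138.4) and top (166.8,231.8). Next I fit the rail and the hanger pose.

```bash
cat > fit.py <<'E'
from h import *
from scipy.optimize import least_squares
ms={c:manip.camera_model(c) for c in ['scene','top']}
ob={'R':((309.9,174.7),(338.8,217.1)),'L':((461.2,125.2),(93.8,238.5)),'C':((420.4,138.4),(166.8,231.8))}
def rail(p):
    u=np.array([-np.sin(p[2]),np.cos(p[2]),0]); o=np.array([p[0],p[1],p[4]]); return {'R':o-.2*u,'L':o+.2*u,'C':o+p[3]*u}
f=lambda p:np.concatenate([np.r_[(proj(c,rail(p)[k],ms[c])[0]-ob[k][i])] for k in ob for i,c in enumerate(ms)]+[[(p[4]-.18)*500]])
s=least_squares(f,[.51,.2,.08,.08,.18]);print('rail x y yaw s z',s.x,s.fun.round(2)); print(rail(s.x))
# hanger: plate corners
a=np.radians(35); 
def R(y,a=a):
    cz=np.array([[np.cos(y),-np.sin(y),0],[np.sin(y),np.cos(y),0],[0,0,1]]); return cz@np.array([[np.cos(a),0,-np.sin(a)],[0,1,0],[np.sin(a),0,np.cos(a)]])
# order: (y+ top),(y- top),(y- bot),(y+ bot); scene px: y- left? 
hc=np.array([[0,25,17],[0,-25,17],[0,-25,-26],[0,25,-26]])*1e-3
sc=np.array([[206,169],[186,174],[191,190],[210,185]])+0.; tp=np.array([[472,254],[502,253],[493,239],[464,239]])+0.
def g(p): 
    X=p[:3]+hc@R(p[3],p[4]).T
    return np.r_[(proj('scene',X,ms['scene'])-sc).ravel(),(proj('top',X,ms['top'])-tp).ravel(),(p[4]-a)*30]
s=least_squares(g,[.48,-.22,.198,0,a]);print('grip xyz yaw lean',s.x,s.fun.round(1))
E
python3 fit.py
```

```text
rail x y yaw s z [0.5125 0.2029 0.0837 0.082  0.1801] [-0.51 -0.15 -1.18 -0.22 -0.47 -0.25  0.58 -0.5  -0.93  0.08 -0.57 -0.04
  0.06]
{'R': array([0.5292, 0.0036, 0.1801]), 'L': array([0.4958, 0.4022, 0.1801]), 'C': array([0.5057, 0.2846, 0.1801])}
grip xyz yaw lean [ 0.4769 -0.2225  0.2016  0.0127  0.6143] [ 1.1 -2.6 -3.1 -1.5 -2.4  2.8  2.5  1.5 -1.4 -0.5  1.5  0.   0.1 -0.
 -1.9  0.5  0.1]
```

```bash
cat > mv.py <<'E'
from h import *
from scipy.spatial.transform import Rotation as Ro
import json
def rt(y,a):
    "tool axes for hanger yaw y, lean a: tool y=hx, z=-hz, x=hy"
    cz=Ro.from_euler('z',y).as_matrix(); H=cz@np.array([[np.cos(a),0,-np.sin(a)],[0,1,0],[np.sin(a),0,np.cos(a)]])
    return np.c_[H[:,1],H[:,0],-H[:,2]]
def plan(p,R,hand,step=25,ang=5,start=None):
    s=manip.get_state(); p0,R0=start or (s['position'],s['orientation']); p=np.array(p)
    w=Ro.from_matrix(R0.T@R).as_rotvec(); d=p-p0
    n=int(max(1,np.ceil(np.linalg.norm(d)*1e3/step),np.ceil(np.degrees(np.linalg.norm(w))/ang)))
    w=(w/n).round(4); P=p0.copy(); Q=R0.copy(); L=[]
    for i in range(n):
        l=(Q.T@(p0+d*(i+1)/n-P)*1e3).round(1); L.append(l.tolist()); P=P+Q@l/1e3; Q=Q@Ro.from_rotvec(w).as_matrix()
    print('from',p0,'t',s['t'],'n',n)
    for k in range(0,n,8):
        m=min(8,n-k); print(json.dumps({"linear":L[k:k+8],"twist":[w.tolist()]*m,"hand":[hand]*m}))
    return P,Q
E
python3 - <<'E'
from mv import *
a=np.radians(35);R=rt(.0127,a);g=np.array([.4769,-.2225,.2016])
plan(g+(.0187-.10)*R[:,2],R,60)
E
```

```text
from [ 0.2245 -0.4746  0.2313] t 1.35 n 15
{"linear": [[19.6, -9.3, -2.5], [20.2, -7.7, -2.3], [20.8, -6.2, -2.0], [21.3, -4.5, -1.8], [21.6, -2.9, -1.4], [21.7, -1.3, -1.0], [21.8, 0.4, -0.5], [21.7, 2.0, 0.0]], "twist": [[-0.0361, 0.0232, -0.0736], [-0.0361, 0.0232, -0.0736], [-0.0361, 0.0232, -0.0736], [-0.0361, 0.0232, -0.0736], [-0.0361, 0.0232, -0.0736], [-0.0361, 0.0232, -0.0736], [-0.0361, 0.0232, -0.0736], [-0.0361, 0.0232, -0.0736]], "hand": [60, 60, 60, 60, 60, 60, 60, 60]}
{"linear": [[21.5, 3.6, 0.7], [21.2, 5.1, 1.3], [20.7, 6.6, 1.9], [20.1, 8.0, 2.8], [19.4, 9.3, 3.5], [18.5, 10.6, 4.3], [17.7, 11.7, 5.1]], "twist": [[-0.0361, 0.0232, -0.0736], [-0.0361, 0.0232, -0.0736], [-0.0361, 0.0232, -0.0736], [-0.0361, 0.0232, -0.0736], [-0.0361, 0.0232, -0.0736], [-0.0361, 0.0232, -0.0736], [-0.0361, 0.0232, -0.0736]], "hand": [60, 60, 60, 60, 60, 60, 60]}
```

>>> {"op": "servo_tool", "data": {"linear": [[19.6,-9.3,-2.5],[20.2,-7.7,-2.3],[20.8,-6.2,-2.0],[21.3,-4.5,-1.8],[21.6,-2.9,-1.4],[21.7,-1.3,-1.0],[21.8,0.4,-0.5],[21.7,2.0,0.0]], "twist": [[-0.0361,0.0232,-0.0736],[-0.0361,0.0232,-0.0736],[-0.0361,0.0232,-0.0736],[-0.0361,0.0232,-0.0736],[-0.0361,0.0232,-0.0736],[-0.0361,0.0232,-0.0736],[-0.0361,0.0232,-0.0736],[-0.0361,0.0232,-0.0736]], "hand": [60,60,60,60,60,60,60,60]}}

```text
t: 2.02
position: [0.3347, -0.3394, 0.2513]
orientation: [[0.491, 0.809, 0.323], [0.866, -0.492, -0.086], [0.09, 0.322, -0.943]]
wrist_force: [-0.4, 0.3, -0.6]
grip_width: 0.0598
grasp_force: 0.0
```

>>> {"op": "servo_tool", "data": {"linear": [[21.5,3.6,0.7],[21.2,5.1,1.3],[20.7,6.6,1.9],[20.1,8.0,2.8],[19.4,9.3,3.5],[18.5,10.6,4.3],[17.7,11.7,5.1],[0,0,0]], "twist": [[-0.0361,0.0232,-0.0736],[-0.0361,0.0232,-0.0736],[-0.0361,0.0232,-0.0736],[-0.0361,0.0232,-0.0736],[-0.0361,0.0232,-0.0736],[-0.0361,0.0232,-0.0736],[-0.0361,0.0232,-0.0736],[0,0,0]], "hand": [60,60,60,60,60,60,60,60]}}

```text
t: 2.68
position: [0.4302, -0.2208, 0.2678]
orientation: [[-0.016, 0.819, 0.574], [1.0, 0.013, 0.01], [0.001, 0.574, -0.819]]
wrist_force: [-0.3, 0.5, -0.2]
grip_width: 0.06
grasp_force: 0.0
```

```bash
python3 - <<'E'
from mv import *
s=manip.get_state();print(s['t'],s['position'],s['orientation'])
a=np.radians(35);R=rt(.0127,a);g=np.array([.4769,-.2225,.2016]); H=np.c_[R[:,1],R[:,0],-R[:,2]]
m=manip.camera_model('wrist');im=grab('wrist','w1.png')[:,:,::-1].copy()
for P in [(0,25,17),(0,-25,17),(0,-25,-26),(0,25,-26),(0,33,-28),(0,-33,-28)]:
    u=proj('wrist',g+H@(np.array(P)/1e3),m)[0]; print(P,u)
    cv2.circle(im,tuple(int(round(v)) for v in u),2,(0,0,255),-1)
cv2.imwrite('pics/w1a.png',im)
E
```

```text
2.6833 [ 0.4302 -0.2208  0.2678] [[-0.0164  0.8189  0.5736]
 [ 0.9999  0.0129  0.0101]
 [ 0.0009  0.5737 -0.819 ]]
(0, 25, 17) [317.7177 182.135 ]
(0, -25, 17) [317.4527 247.0873]
(0, -25, -26) [317.3395 224.9936]
(0, 25, -26) [317.5515 168.9313]
(0, 33, -28) [317.5797 158.9855]
(0, -33, -28) [317.303  232.4047]
```

View pics/w1a.png

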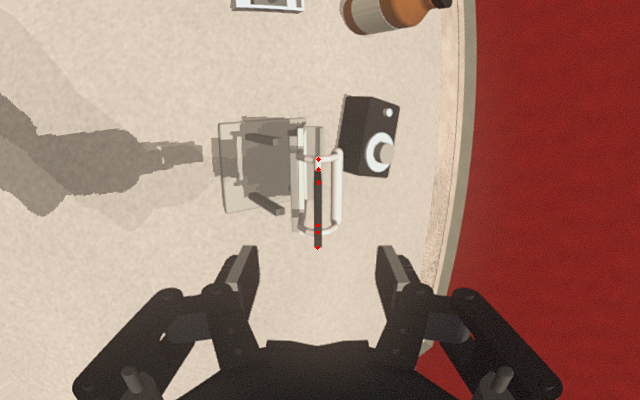

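The plate is seen edge-on at column 318, rows 170–247. The model points lie on it, midway between the fingers, so I advance.

>>> {"op": "servo_tool", "data": {"linear": [[0,0,20],[0,0,20],[0,0,20],[0,0,15],[0,0,13],[0,0,12],[0,0,0]], "twist": [[0,0,0],[0,0,0],[0,0,0],[0,0,0],[0,0,0],[0,0,0],[0,0,0]], "hand": [60,60,60,60,60,60,60]}}

```text
t: 3.32
position: [0.4871, -0.2225, 0.1841]
orientation: [[-0.011, 0.822, 0.57], [1.0, 0.008, 0.008], [0.002, 0.57, -0.822]]
wrist_force: [-0.2, 0.2, -0.0]
grip_width: 0.0601
grasp_force: 0.0
```

>>> {"op": "servo_tool", "data": {"linear": [[0,0,0],[0,0,0],[0,0,0],[0,0,0],[0,0,0],[0,0,0],[0,0,0],[0,0,0]], "twist": [[0,0,0],[0,0,0],[0,0,0],[0,0,0],[0,0,0],[0,0,0],[0,0,0],[0,0,0]], "hand": [0,0,0,0,0,0,0,0], "force": 40}}

```text
t: 3.98
position: [0.4875, -0.2228, 0.1871]
orientation: [[-0.012, 0.819, 0.574], [1.0, 0.01, 0.006], [-0.001, 0.574, -0.819]]
wrist_force: [-5.1, -0.2, 5.7]
grip_width: 0.0055
grasp_force: 39.9
```

```bash
python3 - <<'E'
from mv import *
s=manip.get_state();print(s['t'],s['position'],s['wrist_force'],s['moment'],s['grip_width'],s['grasp_force'])
grab('wrist','w2.png')
E
```

```text
3.9833 [ 0.4875 -0.2228  0.1871] [-5.1278 -0.169   5.7451] [-0.1025  0.9367  0.0914] 0.005538499214881815 39.90181624889374
```

View pics/w2.png

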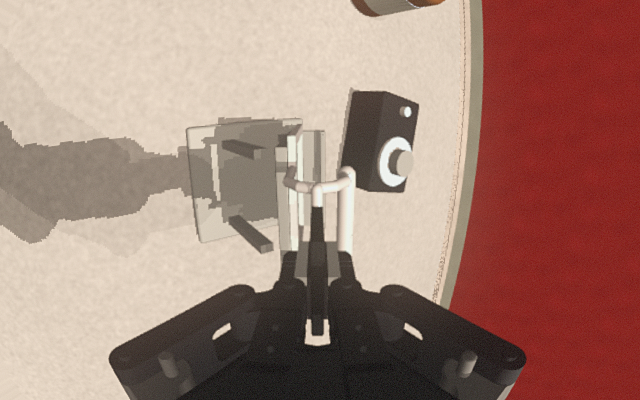

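The plate is held: the opening is 5.5 mm, and the plate is between the pads with the hook wires ahead of them. I now lift along the board.

>>> {"op": "servo_tool", "data": {"linear": [[0,0.5,-6],[0,0.5,-10],[0,0.5,-16],[0,0.5,-22],[0,0,-22],[0,0,-22],[0,0,-22],[0,0,-10]], "twist": [[0,0,0],[0,0,0],[0,0,0],[0,0,0],[0,0,0],[0,0,0],[0,0,0],[0,0,0]], "hand": [0,0,0,0,0,0,0,0], "force": 50}}

```text
t: 4.7
position: [0.4136, -0.2233, 0.296]
orientation: [[-0.011, 0.819, 0.574], [1.0, 0.01, 0.006], [-0.001, 0.574, -0.819]]
wrist_force: [0.6, -0.9, -1.0]
grip_width: 0.0054
grasp_force: 48.9
```

```bash
cat > goal.py <<'E'
from mv import *
c0=np.array([.5125,.2029,.180]); psi=.0837; u=np.array([-np.sin(psi),np.cos(psi),0]); n=np.array([np.cos(psi),np.sin(psi),0])
RT=rt(psi,0)
def tcp(s,off,z): "grip at rail coordinate s, off mm-> m along rail x, grip height z"; return c0*[1,1,0]+s*u+off*n+[0,0,z-.0187]
E
python3 - <<'E'
from goal import *
s=manip.get_state();print(s['wrist_force'],s['grip_width'],s['grasp_force'])
plan(tcp(-.07,-.075,.30),RT,0,step=20)
E
```

```text
[ 0.6038 -0.8684 -0.9891] 0.005397661542278893 48.88733625411987
from [ 0.4136 -0.2233  0.296 ] t 4.7 n 18
{"linear": [[19.4, 1.1, 1.7], [19.5, 1.2, 1.8], [19.4, 1.4, 1.7], [19.4, 1.5, 1.6], [19.4, 1.6, 1.7], [19.4, 1.7, 1.6], [19.4, 1.9, 1.6], [19.3, 2.0, 1.6]], "twist": [[0.0339, 0.0013, -0.0039], [0.0339, 0.0013, -0.0039], [0.0339, 0.0013, -0.0039], [0.0339, 0.0013, -0.0039], [0.0339, 0.0013, -0.0039], [0.0339, 0.0013, -0.0039], [0.0339, 0.0013, -0.0039], [0.0339, 0.0013, -0.0039]], "hand": [0, 0, 0, 0, 0, 0, 0, 0]}
{"linear": [[19.4, 2.2, 1.5], [19.4, 2.2, 1.4], [19.3, 2.4, 1.4], [19.3, 2.5, 1.3], [19.4, 2.6, 1.3], [19.3, 2.8, 1.2], [19.3, 2.9, 1.2], [19.3, 2.9, 1.0]], "twist": [[0.0339, 0.0013, -0.0039], [0.0339, 0.0013, -0.0039], [0.0339, 0.0013, -0.0039], [0.0339, 0.0013, -0.0039], [0.0339, 0.0013, -0.0039], [0.0339, 0.0013, -0.0039], [0.0339, 0.0013, -0.0039], [0.0339, 0.0013, -0.0039]], "hand": [0, 0, 0, 0, 0, 0, 0, 0]}
{"linear": [[19.2, 3.1, 1.0], [19.3, 3.2, 0.9]], "twist": [[0.0339, 0.0013, -0.0039], [0.0339, 0.0013, -0.0039]], "hand": [0, 0]}
```

>>> {"op": "servo_tool", "data": {"linear": [[19.4,1.1,1.7],[19.5,1.2,1.8],[19.4,1.4,1.7],[19.4,1.5,1.6],[19.4,1.6,1.7],[19.4,1.7,1.6],[19.4,1.9,1.6],[19.3,2.0,1.6]], "twist": [[0.0339,0.0013,-0.0039],[0.0339,0.0013,-0.0039],[0.0339,0.0013,-0.0039],[0.0339,0.0013,-0.0039],[0.0339,0.0013,-0.0039],[0.0339,0.0013,-0.0039],[0.0339,0.0013,-0.0039],[0.0339,0.0013,-0.0039]], "hand": [0,0,0,0,0,0,0,0]}}

```text
t: 5.37
position: [0.4269, -0.0664, 0.2873]
orientation: [[-0.045, 0.943, 0.33], [0.999, 0.044, 0.011], [-0.004, 0.33, -0.944]]
wrist_force: [0.6, -0.2, -1.3]
grip_width: 0.0053
grasp_force: 48.9
```

>>> {"op": "servo_tool", "data": {"linear": [[19.4,2.2,1.5],[19.4,2.2,1.4],[19.3,2.4,1.4],[19.3,2.5,1.3],[19.4,2.6,1.3],[19.3,2.8,1.2],[19.3,2.9,1.2],[19.3,2.9,1.0]], "twist": [[0.0339,0.0013,-0.0039],[0.0339,0.0013,-0.0039],[0.0339,0.0013,-0.0039],[0.0339,0.0013,-0.0039],[0.0339,0.0013,-0.0039],[0.0339,0.0013,-0.0039],[0.0339,0.0013,-0.0039],[0.0339,0.0013,-0.0039]], "hand": [0,0,0,0,0,0,0,0]}}

```text
t: 6.03
position: [0.4404, 0.0892, 0.2811]
orientation: [[-0.078, 0.995, 0.065], [0.997, 0.077, 0.005], [-0.001, 0.065, -0.998]]
wrist_force: [0.4, -0.6, -2.3]
grip_width: 0.0053
grasp_force: 48.9
```

>>> {"op": "servo_tool", "data": {"linear": [[19.2,3.1,1.0],[19.3,3.2,0.9],[0,0,0],[0,0,0]], "twist": [[0.0339,0.0013,-0.0039],[0.0339,0.0013,-0.0039],[0,0,0],[0,0,0]], "hand": [0,0,0,0]}}

```text
t: 6.37
position: [0.4444, 0.1276, 0.279]
orientation: [[-0.087, 0.996, -0.002], [0.996, 0.087, 0.001], [0.001, -0.002, -1.0]]
wrist_force: [-0.4, 0.3, -1.4]
grip_width: 0.005
grasp_force: 49.0
```

```bash
python3 - <<'E'
from goal import *
s=manip.get_state();print(s['t'],s['position'],s['orientation'],s['wrist_force'],s['grip_width'])
m=manip.camera_model('wrist');im=grab('wrist','w3.png')[:,:,::-1].copy()
g=s['position']-.0187*s['orientation'][:,2]; O=s['orientation']; H=np.c_[O[:,1],O[:,0],-O[:,2]]
G=lambda P:g+H@((np.array(P)-[16,0,178])/1e3)
pts={'R':c0-.2*u,'L':c0+.2*u,'C':c0+.082*u,'front+':G((34,33,120)),'front-':G((34,-33,120)),'p+':G((16,25,152)),'fr+':G((0,55,105)),'b+':G((0,55,0)),'b-':G((0,-55,0))}
for k,X in pts.items():
    p=proj('wrist',X,m)[0];print(k,p)
    cv2.circle(im,tuple(int(round(v)) for v in p),2,(0,0,255),-1)
for t in np.linspace(-.2,.2,30):
    p=proj('wrist',c0+t*u,m)[0];cv2.circle(im,tuple(int(round(v)) for v in p),1,(255,0,255),-1)
cv2.imwrite('pics/w3a.png',im)
E
```

```text
6.3667 [0.4444 0.1276 0.279 ] [[-0.0867  0.9962 -0.0017]
 [ 0.9962  0.0867  0.0011]
 [ 0.0013 -0.0016 -1.    ]] [-0.4142  0.2678 -1.3592] 0.005014173800030772
R [389.8829 319.9045]
L [404.6688 -98.6815]
C [412.2662  16.0612]
front+ [347.6506 176.0373]
front- [344.2094 270.3614]
p+ [318.2434 205.9314]
fr+ [292.888  137.0896]
b+ [301.0654 124.8061]
b- [302.4587 229.6412]
```

View pics/w3a.png

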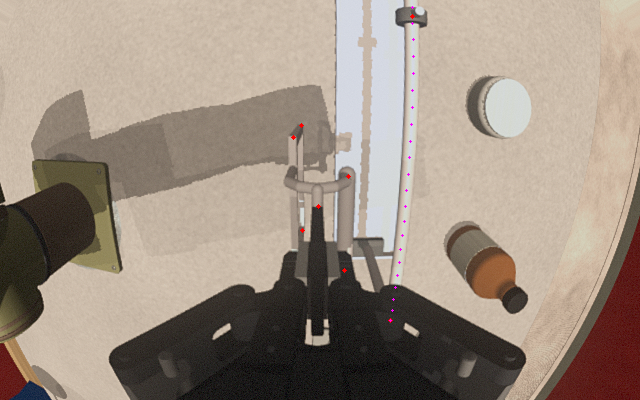

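The rail and collar projections match: the collar is predicted at (412,16) and seen at (411,17). The hanger is held upright with its front bar ahead of the plate. I move over the rail and then lower.

```bash
python3 - <<'E'
from goal import *
P=plan(tcp(-.07,0,.275),RT,0,step=16)
plan(tcp(-.07,0,.222),RT,0,step=10,start=P)
E
```

```text
from [0.4439 0.1269 0.2792] t 6.4167 n 5
{"linear": [[-0.0, 14.9, 4.6], [-0.1, 15.0, 4.5], [0.0, 14.9, 4.6], [-0.0, 14.9, 4.6], [-0.0, 15.0, 4.6]], "twist": [[-0.0003, -0.0002, 0.0004], [-0.0003, -0.0002, 0.0004], [-0.0003, -0.0002, 0.0004], [-0.0003, -0.0002, 0.0004], [-0.0003, -0.0002, 0.0004]], "hand": [0, 0, 0, 0, 0]}
from [0.5184 0.1332 0.2563] t 6.4167 n 6
{"linear": [[-0.0, -0.0, 8.8], [-0.0, -0.0, 8.9], [-0.0, -0.0, 8.8], [-0.0, -0.0, 8.8], [-0.0, -0.0, 8.8], [-0.0, -0.0, 8.9]], "twist": [[0.0, -0.0, 0.0], [0.0, -0.0, 0.0], [0.0, -0.0, 0.0], [0.0, -0.0, 0.0], [0.0, -0.0, 0.0], [0.0, -0.0, 0.0]], "hand": [0, 0, 0, 0, 0, 0]}
```

>>> {"op": "servo_tool", "data": {"linear": [[0,14.9,4.6],[0,15,4.5],[0,15,4.5],[0,15,4.6],[0,15,4.6],[0,0,0]], "twist": [[0,0,0],[0,0,0],[0,0,0],[0,0,0],[0,0,0],[0,0,0]], "hand": [0,0,0,0,0,0]}}

```text
t: 6.92
position: [0.5206, 0.1324, 0.256]
orientation: [[-0.083, 0.997, 0.001], [0.997, 0.083, 0.001], [0.001, 0.001, -1.0]]
wrist_force: [0.6, -1.1, -2.0]
grip_width: 0.0054
grasp_force: 49.3
```

```bash
python3 - <<'E'
from goal import *
s=manip.get_state();print(s['t'],s['position']-tcp(-.07,0,.275),s['wrist_force'])
for c,q in [('scene',(250,110,440,250)),('wrist',(220,0,480,300)),('top',(85,150,350,290))]:
    im=grab(c,f'{c}4.png')[:,:,::-1]; x0,y0,x1,y1=q
    cv2.imwrite(f'pics/{c}4c.png',cv2.resize(im[y0:y1,x0:x1],None,fx=2 if c=='wrist' else 3,fy=2 if c=='wrist' else 3,interpolation=cv2.INTER_CUBIC))
E
```

```text
6.9167 [ 0.0022 -0.0008 -0.0003] [ 0.5788 -1.0534 -1.9995]
```

View pics/wrist4c.png

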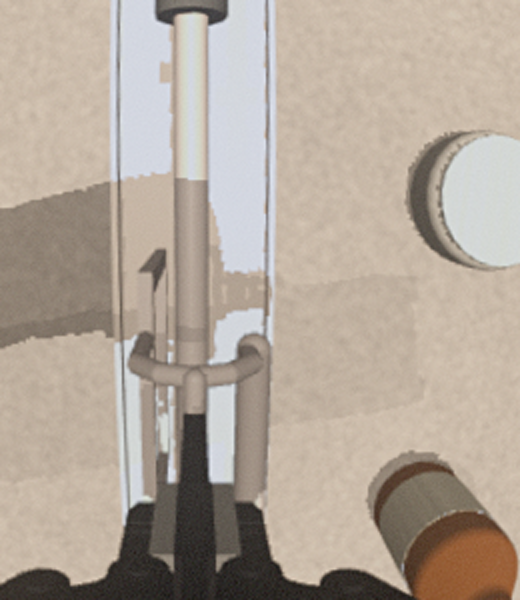

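The rail (crop columns 174–208) lies inside the channel between the hook back (~145) and the front bar (~240). I lower the hanger.

>>> {"op": "servo_tool", "data": {"linear": [[0,-0.5,9],[0,-0.5,9],[0,0,9],[0,0,9],[0,0,9],[0,0,7],[0,0,0]], "twist": [[0,0,0],[0,0,0],[0,0,0],[0,0,0],[0,0,0],[0,0,0],[0,0,0]], "hand": [0,0,0,0,0,0,0]}}

```text
t: 7.65
position: [0.5166, 0.1331, 0.2026]
orientation: [[-0.085, 0.996, -0.004], [0.996, 0.085, 0.001], [0.001, -0.004, -1.0]]
wrist_force: [0.0, -0.4, -2.0]
grip_width: 0.0055
grasp_force: 49.2
```

>>> {"op": "servo_tool", "data": {"linear": [[0,0,2],[0,0,2],[0,0,0]], "twist": [[0,0,0],[0,0,0],[0,0,0]], "hand": [0,0,0]}}

```text
t: 7.9
position: [0.5181, 0.1334, 0.2008]
orientation: [[-0.085, 0.996, -0.0], [0.996, 0.085, 0.002], [0.002, 0.0, -1.0]]
wrist_force: [-0.6, -0.2, -1.2]
grip_width: 0.0055
grasp_force: 49.2
```

>>> {"op": "servo_tool", "data": {"linear": [[0,0,1.5],[0,0,0],[0,0,0]], "twist": [[0,0,0],[0,0,0],[0,0,0]], "hand": [0,0,0]}}

```text
t: 8.15
position: [0.5184, 0.1335, 0.2]
orientation: [[-0.085, 0.996, 0.001], [0.996, 0.085, 0.002], [0.002, 0.001, -1.0]]
wrist_force: [-0.7, 1.0, 0.1]
grip_width: 0.0053
grasp_force: 49.7
```

>>> {"op": "servo_tool", "data": {"linear": [[0,0,1],[0,0,0],[0,0,0]], "twist": [[0,0,0],[0,0,0],[0,0,0]], "hand": [0,0,0]}}

```text
t: 8.4
position: [0.5185, 0.1336, 0.1997]
orientation: [[-0.085, 0.996, 0.002], [0.996, 0.085, 0.002], [0.002, 0.002, -1.0]]
wrist_force: [-1.8, -0.2, 5.6]
grip_width: 0.0056
grasp_force: 50.6
```

Contact: +5.6 N upward at TCP z ≈ 0.200, so it is seated. I slide along the rail under light contact.

>>> {"op": "servo_tool", "data": {"linear": [[0,0,0],[0,0,0],[0,0,-0.3],[4,0,0],[8,0,0],[10,0,0],[10,0,0],[10,0,0]], "twist": [[0,0,0],[0,0,0],[0,0,0],[0,0,0],[0,0,0],[0,0,0],[0,0,0],[0,0,0]], "hand": [0,0,0,0,0,0,0,0]}}

```text
t: 9.07
position: [0.5147, 0.1734, 0.1996]
orientation: [[-0.084, 0.997, 0.001], [0.996, 0.084, -0.003], [-0.003, 0.001, -1.0]]
wrist_force: [-0.6, -6.6, 6.9]
grip_width: 0.0059
grasp_force: 50.6
```

>>> {"op": "servo_tool", "data": {"linear": [[10,0,0],[10,0,0],[10,0,0],[8,0,0],[4,0,0],[0,0,0]], "twist": [[0,0,0],[0,0,0],[0,0,0],[0,0,0],[0,0,0],[0,0,0]], "hand": [0,0,0,0,0,0]}}

```text
t: 9.57
position: [0.511, 0.2174, 0.1996]
orientation: [[-0.085, 0.996, 0.001], [0.996, 0.085, 0.001], [0.001, 0.001, -1.0]]
wrist_force: [-1.2, -0.4, 5.6]
grip_width: 0.0054
grasp_force: 50.5
```

```bash
python3 - <<'E'
from goal import *
s=manip.get_state();print(s['t'],s['position'],s['orientation'],s['wrist_force']); d=s['position']-c0; print('s',d@u,'off',d@n)
m=manip.camera_model('wrist');im=grab('wrist','w5.png')[:,:,::-1]
print('collar face pred',proj('wrist',c0+.076*u,m),'hook outer',proj('wrist',s['position']+[0,0,-.01]+.036*u,m))
A=cv2.resize(im[40:270,220:440],None,fx=2.3,fy=2.3,interpolation=cv2.INTER_CUBIC)
B=grab('scene','s5.png')[:,:,::-1]; B=cv2.resize(B[95:230,340:430],None,fx=3.2,fy=3.2,interpolation=cv2.INTER_CUBIC)
o=np.zeros((max(len(A),len(B)),A.shape[1]+B.shape[1],3),np.uint8); o[:len(A),:A.shape[1]]=A;o[:len(B),A.shape[1]:]=B;cv2.imwrite('pics/c5.png',o);print(o.shape)
E
```

```text
9.5667 [0.511  0.2174 0.1996] [[-0.0854  0.9963  0.001 ]
 [ 0.9963  0.0854  0.0009]
 [ 0.0008  0.0011 -1.    ]] [-1.1944 -0.4193  5.6439]
s 0.014540422505522314 off -0.00025473113068203096
collar face pred [[318.8764 132.33  ]] hook outer [[318.3562 183.9062]]
(529, 794, 3)
```

View pics/c5.png

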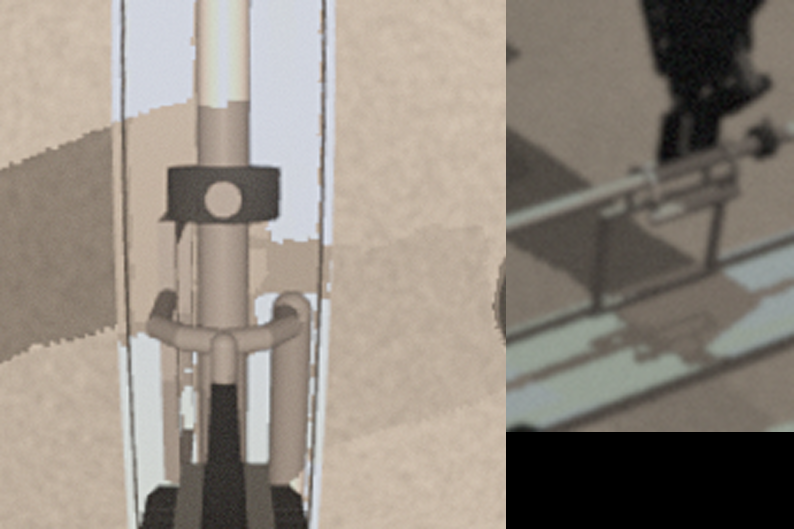

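Both hooks are over the rail. The collar's near face (row ~135) stands about 25 mm beyond the near hook. I continue and then creep.

>>> {"op": "servo_tool", "data": {"linear": [[4,0,0],[6,0,0],[6,0,0],[4,0,0],[0,0,0],[0,0,0]], "twist": [[0,0,0],[0,0,0],[0,0,0],[0,0,0],[0,0,0],[0,0,0]], "hand": [0,0,0,0,0,0]}}

```text
t: 10.17
position: [0.5093, 0.237, 0.1996]
orientation: [[-0.085, 0.996, 0.001], [0.996, 0.085, 0.001], [0.001, 0.001, -1.0]]
wrist_force: [-1.2, -1.1, 6.1]
grip_width: 0.0055
grasp_force: 50.5
```

```bash
python3 - <<'E'
from goal import *
s=manip.get_state();print(s['t'],s['position'],s['wrist_force']); d=s['position']-c0; print('s',d@u,'off',d@n)
m=manip.camera_model('wrist');im=grab('wrist','w6.png')[:,:,::-1]
print('collar face pred axis, bottom edges',proj('wrist',[c0+.076*u,c0+.076*u+n*.013,c0+.076*u+[0,0,.013]],m),'hook outer',proj('wrist',[s['position']-[0,0,s['position'][2]-.18]+.036*u+n*o for o in(.018,-.016)],m))
A=cv2.resize(im[90:240,240:400],None,fx=4,fy=4,interpolation=cv2.INTER_CUBIC)
cv2.imwrite('pics/c6.png',A)
E
```

```text
10.1667 [0.5093 0.237  0.1996] [-1.2024 -1.1439  6.0669]
s 0.03425897393813093 off -0.0003168170404693046
collar face pred axis, bottom edges [[318.8056 168.9152]
 [342.9534 169.0103]
 [318.9971 174.5306]] hook outer [[351.2727 179.3742]
 [288.7217 179.2812]]
```

View pics/c6.png

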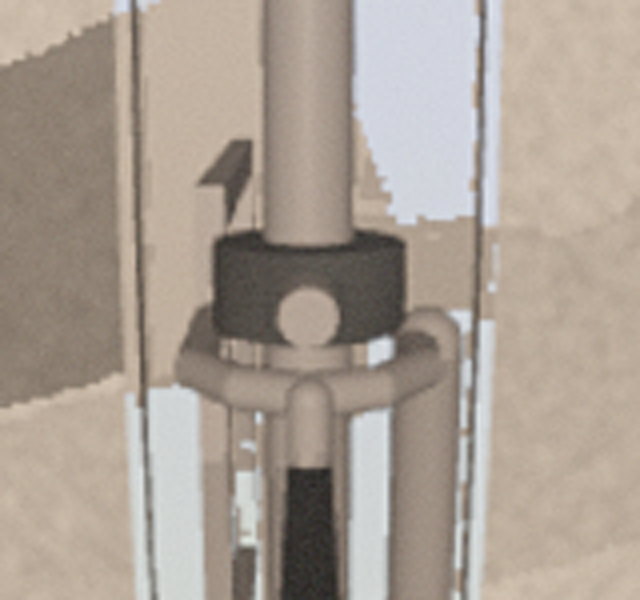

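The collar's near top edge is at row 175 (predicted 174.5), so the gap is about 5.5 mm. I close most of it.

>>> {"op": "servo_tool", "data": {"linear": [[2,0,0],[2,0,0],[0,0,0],[0,0,0]], "twist": [[0,0,0],[0,0,0],[0,0,0],[0,0,0]], "hand": [0,0,0,0]}}

```text
t: 10.55
position: [0.509, 0.2401, 0.1996]
orientation: [[-0.085, 0.996, 0.001], [0.996, 0.085, -0.0], [-0.001, 0.001, -1.0]]
wrist_force: [-0.7, -3.5, 6.2]
grip_width: 0.0052
grasp_force: 50.5
```

>>> {"op": "servo_tool", "data": {"linear": [[1,0,0],[0,0,0],[0,0,0]], "twist": [[0,0,0],[0,0,0],[0,0,0]], "hand": [0,0,0]}}

```text
t: 10.8
position: [0.509, 0.2406, 0.1996]
orientation: [[-0.084, 0.996, 0.001], [0.996, 0.084, -0.001], [-0.002, 0.001, -1.0]]
wrist_force: [-0.5, -5.3, 6.3]
grip_width: 0.0054
grasp_force: 50.5
```

The side force has grown to 5.3 N, so the hook is touching the collar. I back off a hair, take the press off, and open.

>>> {"op": "servo_tool", "data": {"linear": [[-1.5,0,0],[-0.5,0,-0.6],[0,0,-0.4],[0,0,0],[0,0,0]], "twist": [[0,0,0],[0,0,0],[0,0,0],[0,0,0],[0,0,0]], "hand": [0,0,0,0,0]}}

```text
t: 11.22
position: [0.5089, 0.2403, 0.1998]
orientation: [[-0.085, 0.996, -0.0], [0.996, 0.085, 0.002], [0.002, -0.0, -1.0]]
wrist_force: [0.1, 1.2, 1.8]
grip_width: 0.0053
grasp_force: 49.7
```

>>> {"op": "servo_tool", "data": {"linear": [[0,0,0],[0,0,0],[0,0,0],[0,0,0],[0,0,0],[0,0,0],[0,0,0],[0,0,0]], "twist": [[0,0,0],[0,0,0],[0,0,0],[0,0,0],[0,0,0],[0,0,0],[0,0,0],[0,0,0]], "hand": [6,8,10,13,17,22,30,40], "force": 20}}

```text
t: 11.88
position: [0.5088, 0.2399, 0.1998]
orientation: [[-0.085, 0.996, -0.0], [0.996, 0.085, 0.001], [0.002, -0.0, -1.0]]
wrist_force: [0.7, 0.1, 0.8]
grip_width: 0.0396
grasp_force: 0.0
```

>>> {"op": "servo_tool", "data": {"linear": [[0,0,0],[0,0,0],[0,0,-5],[0,0,-10],[0,0,-15],[0,0,-20],[0,0,-25],[0,0,-25]], "twist": [[0,0,0],[0,0,0],[0,0,0],[0,0,0],[0,0,0],[0,0,0],[0,0,0],[0,0,0]], "hand": [50,60,60,60,60,60,60,60]}}

```text
t: 12.55
position: [0.5086, 0.2397, 0.3016]
orientation: [[-0.085, 0.996, -0.0], [0.996, 0.085, 0.002], [0.002, -0.0, -1.0]]
wrist_force: [0.2, 0.5, 0.3]
grip_width: 0.0605
grasp_force: 0.0
```

```bash
python3 - <<'E'
from goal import *
s=manip.get_state();print(s['t'],s['position'],s['wrist_force'])
im=grab('wrist','w7.png')[:,:,::-1]
A=cv2.resize(im[80:280,220:420],None,fx=2.2,fy=2.2,interpolation=cv2.INTER_CUBIC)
B=grab('scene','s7.png')[:,:,::-1]; B=cv2.resize(B[95:230,340:450],None,fx=3.2,fy=3.2,interpolation=cv2.INTER_CUBIC)
o=np.zeros((max(len(A),len(B)),A.shape[1]+B.shape[1],3),np.uint8); o[:len(A),:A.shape[1]]=A;o[:len(B),A.shape[1]:]=B;cv2.imwrite('pics/c7.png',o);print(o.shape)
E
```

```text
12.55 [0.5086 0.2397 0.3016] [0.2444 0.4904 0.3227]
(440, 792, 3)
```

View pics/c7.png

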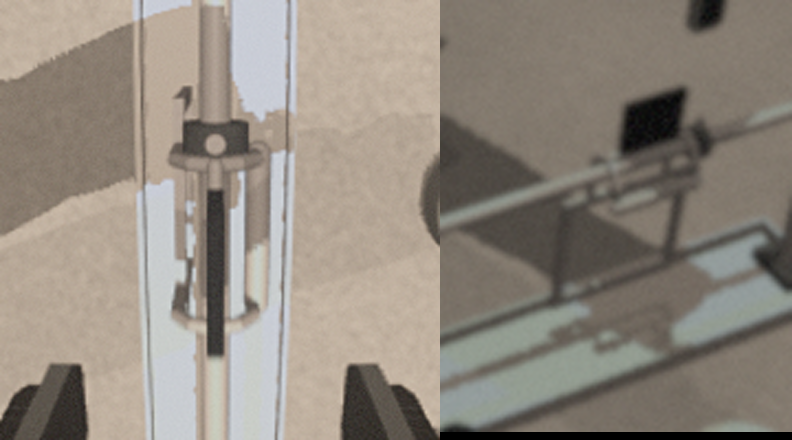

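The hanger hangs free with both hooks over the rail and the near hook right at the collar (left crop row ~158). The gripper is clear. I let it settle for a moment and hand the job in.

>>> {"op": "servo_tool", "data": {"linear": [[0,0,-15],[0,0,-15],[0,0,0],[0,0,0],[0,0,0],[0,0,0],[0,0,0],[0,0,0]], "twist": [[0,0,0],[0,0,0],[0,0,0],[0,0,0],[0,0,0],[0,0,0],[0,0,0],[0,0,0]], "hand": [60,60,60,60,60,60,60,60]}}

```text
t: 13.32
position: [0.5085, 0.2396, 0.329]
orientation: [[-0.085, 0.996, -0.002], [0.996, 0.085, 0.001], [0.001, -0.002, -1.0]]
wrist_force: [-0.4, 0.3, -0.1]
grip_width: 0.0597
grasp_force: 0.0
```

>>> {"op": "servo_tool", "data": {"linear": [[0,0,0],[0,0,0],[0,0,0],[0,0,0],[0,0,0],[0,0,0],[0,0,0],[0,0,0]], "twist": [[0,0,0],[0,0,0],[0,0,0],[0,0,0],[0,0,0],[0,0,0],[0,0,0],[0,0,0]], "hand": [60,60,60,60,60,60,60,60]}}

```text
t: 13.98
position: [0.5089, 0.2398, 0.3298]
orientation: [[-0.085, 0.996, -0.0], [0.996, 0.085, 0.002], [0.002, -0.0, -1.0]]
wrist_force: [-0.1, -0.4, -0.0]
grip_width: 0.0602
grasp_force: 0.0
```

```bash
python3 -c "
from station import manip
print(manip.finish_job())"
```

```text
the job is handed in; nothing more can be done
None
```

The hanger went onto the rail about 110 mm right of the collar, was slid along without lifting until its near hook stood at the collar, and was left hanging free on both hooks; the job was handed in at about 14 s, with no verdict returned.

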